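# Empty the spent-cell cup through the battery bin's flap

## Task

Pick up the stray red cell lying on the mat and put it in the orange cup with the other spent cells. Then carry the orange cup to the battery bin, press the bin's yellow one-way flap open with the cup's pouring lip (keep the gripper itself off the bin) and tip all three red cells through, and stand the empty cup back upright where you took it from. Leave the blue cup of fresh green cells and the other things on the mat as they are.

Things in the scene. Friction and masses are not known exactly. Their poses are not given: they have to be found in the camera images.
- spent_cup: Orange plastic scoop-fronted cup, open on top, 3 mm walls, about 60 g, standing with two red cells in it. Origin on its underside; z up, x to the pouring lip, y across. 50 mm wide, flat parallel sides. Flat bottom x -42..+13 mm; upright back at x -42 mm, 44 mm high; from x +12 mm the front slopes up and out at 40 degrees to the lip. Sides 44 mm high from the back to x +37 mm, then slant to the lip
- spent_cup_lip (a point): middle of the orange cup's pouring lip (axis of its 5 mm thick rounded edge), 50 mm ahead of and 33 mm above the cup's origin. The lip points roughly to the robot's left (+y) at the start. With the cup tipped lip-down by 55 to 80 degrees the cells roll out over it (plastic and cells are smooth, friction about 0.3)
- fresh_cup: Blue cup of the same shape holding two fresh green cells; a bystander, not to be moved (the two cups swap places between runs)
- stray: Red cell lying on its side on the mat: cylinder 14.5 mm in diameter, 25 mm long, 12 g. Origin at the middle of its length on its underside as built (7 mm off its axis); x along the cylinder
- stray_mid (a point): centre of the stray cell
- spent0_mid (a point): centre of a red spent cell that lies in the orange cup at the start (same size; lies across the cup)
- spent1_mid (a point): centre of the other red spent cell in the orange cup
- fresh0_mid (a point): centre of a green fresh cell in the blue cup, to be left there
- fresh1_mid (a point): centre of the other green fresh cell in the blue cup, to be left there
- bin: Battery collection bin fixed to the bench: clear tub 150 (x) by 130 (y) mm, 4 mm walls, grey lid, its top 156 mm above the origin. Origin: centre of the underside; z up; x runs from the hinge into the bin, the way to tip, roughly the robot's +y. Inlet in the lid: x -70..-2, y -43..43 mm. A collar 26 mm above the lid stands on its two sides (inner faces y -43, 43 mm) and far end (x -2 mm); hinge side open
- inlet_hinge (a point): middle of the flap's hinge line, at the lid's top level, on the bin's -x side, 70 mm from the bin's origin; the hinge runs along the bin's y
- inlet_mid (a point): centre of the inlet at the lid's top level, 34 mm from the hinge line
- flap (a joint): angle of the yellow flap (62 mm long from the hinge, 80 mm wide, 4 mm thick): 0 = shut, level with the lid; grows to 1.25 rad as its far edge swings down into the bin. A weak spring shuts it: pressing 30 mm from the hinge takes 1 to 3 N. Cells lying on it do not open it; beyond about 0.25 rad a cell rolls down it and off its far edge into the tub
- module: Opened circuit module fixed to the bench, an obstacle: steel plate 100 mm (x) by 90 mm (y) with upright boards to 190 mm high; origin centre of its underside. It swaps places with the attenuator
- attenuator: Aluminium box fixed to the bench, 90 by 90 by 57 mm high, connectors on its -x side; origin centre of its underside; an obstacle
- flux_bottle: Small amber bottle standing on the mat, 32 mm in diameter, 85 mm high; origin centre of its underside; a bystander
- solder_spool: Solder spool standing on its flange, 58 mm in diameter, 34 mm high; origin centre of its underside; a bystander
- screwdriver: Screwdriver lying on the mat, 160 mm long, handle 26 mm thick; origin at mid length on the mat, x toward the blade; a bystander
- mat: Flat blue-green bench mat under everything, 2 mm thick (top at z = 0.002), fixed; origin centre of its underside

How it is judged:
By the outcome, as a careful person would: the job done as asked, in the order asked, and still so for the second after the job is handed in, with the robot touching nothing.
It also fails if it takes over 56 s, if anything falls off the work surface, if the arm or the gripper's body presses on something with over 40 N, if the wrist force passes 120 N, or if a joint passes its speed limit or range.

## Robot

A 6-joint arm with a two-finger parallel gripper is mounted at the origin on the work surface. World frame = base frame: x ahead of the robot, y to its left, z up, the work surface at z = 0. Lengths are in m, angles in rad, forces in N, time in s.
With the tool pointing down it reaches from about 0.375 to 0.975 m from the base axis. Payload 3.8 kg.
Tool frame: the origin (TCP) lies at the very end of the fingers, on their centre line; the grasp point (between the pads) lies 19 mm behind it; z points along the fingers, y is the direction in which the jaws open and shut (so a half turn about z gives the same grasp; the last joint's range is limited). The gripper opens to 85 mm and grips with 20 to 120 N. Pads are 22 mm wide; open, the fingers measure 114 mm over their backs; the gripper's body (76 mm by 85 mm) begins 54 mm behind the grasp point. The pads swing forward as they close: fully open they stand 13 mm farther back than shut.
Start: joints at [-1.319, 0.264, 1.604, -0, 1.274, -0.037], TCP at [0.192, -0.647, 0.231] pointing down, gripper open.
Joint ranges: [-2.63, 2.63], [-0.94, 2.18], [0.31, 2.57], [-1.31, 4.45], [0, 2.66], [-2.55, 2.55]. Speed limits (rad/s): [2.57, 2.57, 3.14, 3.14, 3.14, 3.14].

## Interface

Orientations are given as a 3x3 rotation matrix whose columns are the frame's x, y, z axes.
In Python, from station import arm gives the robot as it stands.
- The arm moves only by the shell command python3 -m creep 'ROWS' [FORCE]. ROWS is JSON, a list of rows, each an object with "delta_pos": the shift along the tool's x, y, z in mm, a list of three; "rotation": the turn, a rotation vector about the tool's x, y, z in rad, a list of three; "jaw": the opening, from -1 (shut) to 1 (fully open), so that 0 is half open. In form: [{"delta_pos": [dx, dy, dz], "rotation": [wx, wy, wz], "jaw": jaw}, ...]. A call has 1 to 12 rows; each row is the pose to reach, as a shift and turn from the pose commanded when the call began, along the tool's axes at that moment; what a row does not reach only later rows make up. A row lasts 1/10 s, in which the tool goes at most 50 mm and 8.59 degrees, less where a joint would pass 70% of its speed; a pose out of reach is approached as far as the arm can. A call with a gripper value outside its range is refused whole. The fingers move at their own pace and stop on an object; FORCE is the grip in N (left out, the last holds). Time passes only in rows, so rows that repeat a pose let the fingers close. It gives the time, the measured TCP pose, the force and the opening at its end, in the units of the state.
- arm.get_state(): the state, without advancing time (a new reading comes with each control period).
- arm.grab_frame(name): name is "scene" or "side" or "wrist"; returns (picture, depth): 480x640x3 uint8, red, green, blue; 480x640 float32, m along the optical axis (not along the pixel's ray), 0 where there is no reading.
- arm.camera_info(name): a dict with "K" (3x3 intrinsics, pixels), "dist" ([k1, k2, p1, p2, k3] as OpenCV has them; the pictures are not rectified), "eye" and "attitude" of the camera in the world; the wrist camera has in their place "hand_eye" (4x4, takes a point from camera to tool coordinates, whose origin is the TCP and whose axes are the flange's). Camera axes: x right, y up, looking along -z (the intrinsics and any distortion apply to the point x, -y, -z); pixel columns grow to the right and rows downward; lengths in m; the calibration is good to about 2 mm. A picture is of the moment at which its call begins: read the wrist's pose just before it. camera_info takes no time and is no camera call.
- arm.job_done(): hands the job in, once; it reports no verdict.
The state is a dict: "t": time; "q": joint angles; "qvel": joint speeds; "joint_efforts": joint torques, N m; "eef_pos": TCP position; "tcp_rot": TCP orientation; "wrist_force": force on the tool from outside, world axes, zero at the start; "moment": the same for the moment, N m; "grip_width": finger opening in m.
Only numpy, scipy, OpenCV 4.12 (cv2) and the standard library are available. Lean on these libraries where they do the work, as an engineer would, in place of code of your own. Each camera call takes 0.05 s, during which the arm holds its last target. There are 200 camera calls.

## Working session

There is one attempt and no reset: what is moved stays moved. The work goes in short steps, Python scripts to look and compute and a shell command to move; the robot and the scene stay as the last step left them, time stands still between calls to the robot, and variables do not carry over. Pictures are saved under pics/ and viewed, about 8 in all and at most 12, crops included, and the job is handed in when it is done.

```bash
ls; mkdir -p pics
cat > h.py <<'E'
import numpy as np, cv2
from station import arm
def cam(name,st=None):
    i=arm.camera_info(name); K=np.array(i["K"]);d=np.array(i["dist"],float)
    if name=="wrist":
        st=st or arm.get_state(); H=np.array(i["hand_eye"]); T=np.eye(4);T[:3,:3]=st["tcp_rot"];T[:3,3]=st["eef_pos"];T=T@H
        return K,d,T[:3,3],T[:3,:3]
    return K,d,np.array(i["eye"]),np.array(i["attitude"])
def rays(c,uv):
    K,d,e,R=c
    n=cv2.undistortPoints(np.array(uv,float).reshape(-1,1,2),K,d)[:,0]
    return (R@np.c_[n[:,0],-n[:,1],-np.ones(len(n))].T).T
def onplane(c,uv,z):
    r=rays(c,uv); e=c[2]; return e+r*((z-e[2])/r[:,2])[:,None]
def deproj(c,depth,uv):
    uv=np.array(uv,int).reshape(-1,2); return c[2]+rays(c,uv)*depth[uv[:,1],uv[:,0]][:,None]
def proj(c,P):
    K,d,e,R=c; p=(np.atleast_2d(P)-e)@R; p=p*[1,-1,-1]
    return cv2.projectPoints(p,np.zeros(3),np.zeros(3),K,d)[0][:,0]
E
python3 - <<'E'
from h import *
for n in ["scene","side","wrist"]:
    c=cam(n); im,d=arm.grab_frame(n); cv2.imwrite(f"pics/{n}0.png",im[:,:,::-1]); np.savez(f"{n}0.npz",im=im,d=d)
    print(n,c[2].round(3),c[3].round(2).tolist(),c[0][0,0],c[1],(d>0).mean())
print(arm.get_state())
E
```

```text
pics
scene [1.307 0.438 0.801] [[-0.55, -0.52, 0.65], [0.83, -0.35, 0.42], [0.01, 0.78, 0.63]] 552.423219960152 [0.0196138 0.        0.        0.        0.       ] 0.9959375
side [ 0.374 -0.655  0.784] [[0.95, 0.22, -0.22], [-0.31, 0.67, -0.67], [0.01, 0.71, 0.71]] 453.5942058698417 [-0.06504765  0.          0.          0.          0.        ] 0.9960286458333333
wrist [ 0.263 -0.625  0.373] [[0.28, 0.92, 0.28], [-0.96, 0.27, 0.08], [-0.0, -0.29, 0.96]] 400.9682618302815 [-0.0453134  0.         0.         0.         0.       ] 0.9962076822916667
{'t': 0.15, 'q': array([-1.31888486e+00,  2.64639464e-01,  1.60508155e+00, -1.80389364e-05,
        1.27370267e+00, -3.69182061e-02]), 'qvel': array([-0.00122119, -0.00348555, -0.00472872,  0.00034256,  0.00049382,
        0.00048362]), 'joint_efforts': array([ 1.68188541e-03, -5.15904951e+01, -3.67958665e+01,  1.47556710e-05,
        8.03269126e-03, -5.85544072e-06]), 'eef_pos': array([ 0.19209695, -0.64648487,  0.23019655]), 'tcp_rot': array([[ 9.58576381e-01,  2.84835211e-01, -4.73097738e-04],
       [ 2.84835599e-01, -9.58574751e-01,  1.76893570e-03],
       [ 5.03556269e-05, -1.83041506e-03, -9.99998324e-01]]), 'wrist_force': array([ 0.10599138, -0.04757385,  0.33988538]), 'moment': array([-0.03718711, -0.02608212, -0.0427811 ]), 'grip_width': 0.0851407026307775}
```

View pics/scene0.png

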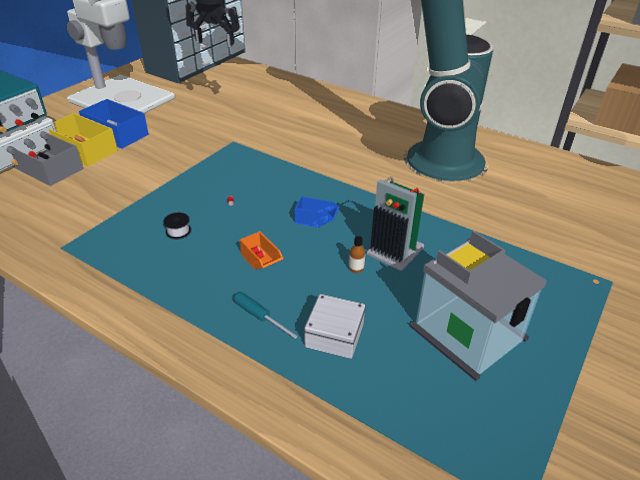

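View pics/side0.png

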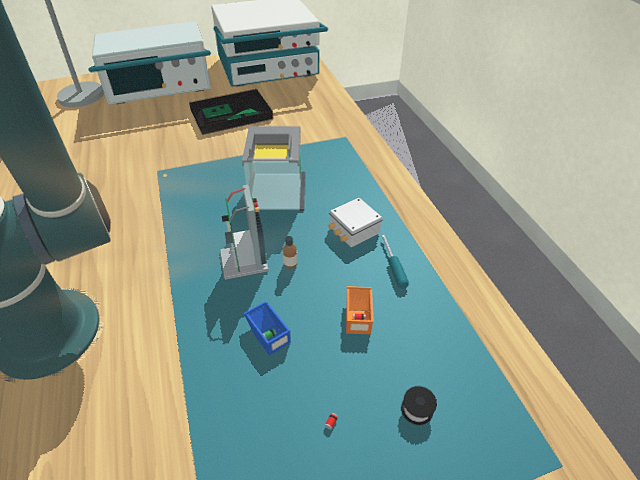

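The scene view shows the red cell at (230,201), the orange cup at (261,250), the blue cup at (315,211), the module at (397,225), the bottle at (357,255), the bin inlet at (470,258) and the attenuator at (335,325). In the side view the cell is at (331,421), the orange cup at (360,310) with its lip away from the camera, and the bin flap at (270,152).

```bash
cat > m.py <<'E'
from h import *
def box(P):
    (c,s,a)=cv2.minAreaRect(P[:,:2].astype(np.float32)*1000); return np.round(c,1),np.round(s,1),round(a,1)
for n in ["scene","side"]:
    f=np.load(n+"0.npz"); im,d=f["im"],f["d"]; c=cam(n); hsv=cv2.cvtColor(im,cv2.COLOR_RGB2HSV).astype(int)
    v,u=np.mgrid[:480,:640]; P=deproj(c,d,np.c_[u.ravel(),v.ravel()]).reshape(480,640,3)
    H,S,V=hsv[...,0],hsv[...,1],hsv[...,2]
    ws=(P[...,2]>0.003)&(P[...,2]<.25)&(abs(P[...,1])<.75)&(P[...,0]>.2)&(P[...,0]<1)&(d>0)
    ms={"orange":(H>6)&(H<17)&(S>180)&(V>90)&(P[...,2]<.06)&(P[...,1]<0.05),"blue":(H>105)&(H<125)&(S>150)&(P[...,2]<.06),"red":((H<5)|(H>175))&(S>150)&(P[...,2]<.05),
        "yellow":(H>22)&(H<32)&(S>180)&(P[...,2]>.1),"lid":(abs(P[...,2]-.158)<.006)&(P[...,1]>.05),"collar":(abs(P[...,2]-.184)<.004)&(P[...,1]>.05)}
    for k,m in ms.items():
        m=(m&ws).astype(np.uint8)
        N,L,st,ce=cv2.connectedComponentsWithStats(m)
        for i in range(1,N):
            if st[i,4]<(12 if k=="red" else 40): continue
            Q=P[L==i]; print(n,k,st[i,4],ce[i].round(0),"zr",np.percentile(Q[:,2],[2,50,98]).round(3),"mean",Q.mean(0).round(3),*box(Q))
            if k in("orange","blue"):
                T=Q[Q[:,2]>.040]; print("   top",len(T),*box(T))
E
python3 m.py
```

```text
scene orange 871 [259. 250.] zr [0.004 0.03  0.046] mean [ 0.625 -0.162  0.028] [ 629.7 -153.4] [97.7 52.9] 69.9
   top 194 [ 628.6 -155.4] [89.4 52.1] 69.7
scene orange 79 [357. 254.] zr [0.045 0.054 0.06 ] mean [0.542 0.032 0.053] [543.1  31.4] [15.4 25.5] 26.5
   top 79 [543.1  31.4] [15.4 25.5] 26.5
scene blue 1005 [315. 212.] zr [0.006 0.03  0.046] mean [ 0.443 -0.141  0.029] [ 418.3 -150.8] [114.3 106.4] 24.1
   top 207 [ 438.6 -141.9] [60.6 86.7] 15.9
scene red 22 [230. 198.] zr [0.01  0.014 0.018] mean [ 0.5   -0.354  0.014] [ 499.2 -354.3] [24.1 10.2] 41.4
scene red 66 [258. 252.] zr [0.008 0.016 0.02 ] mean [ 0.62  -0.171  0.016] [ 620.  -171.5] [31.1 14.2] 71.2
scene yellow 520 [469. 256.] zr [0.155 0.157 0.159] mean [0.541 0.255 0.157] [539.7 254.8] [47.5 58.7] 72.4
scene lid 42 [419. 195.] zr [0.153 0.16  0.164] mean [0.42  0.1   0.159] [420.4  97.5] [ 8.4 24. ] 2.6
scene lid 185 [399. 205.] zr [0.153 0.158 0.164] mean [0.474 0.08  0.158] [474.  81.] [22.1 59.5] 10.3
scene lid 777 [470. 255.] zr [0.154 0.157 0.163] mean [0.536 0.254 0.157] [535.6 253.3] [60.5 70. ] 70.2

[... 572 characters left out ...]
] [51.1 97.2] 18.5
   top 240 [ 436.  -142.4] [51.1 91.7] 18.5
side red 35 [358. 316.] zr [0.014 0.018 0.021] mean [ 0.619 -0.169  0.018] [ 619.2 -168.1] [10.4 12.4] 70.3
side red 71 [331. 420.] zr [0.01  0.015 0.018] mean [ 0.497 -0.355  0.015] [ 497.  -354.8] [19.  11.6] 41.7
side lid 1515 [272. 146.] zr [0.153 0.158 0.162] mean [0.56  0.277 0.158] [562.6 289.4] [153.9 135.1] 71.9
side lid 54 [256. 205.] zr [0.155 0.16  0.164] mean [0.473 0.069 0.16 ] [473.9  71.5] [41.2  8.5] 85.2
side collar 93 [280. 136.] zr [0.18  0.183 0.186] mean [0.578 0.272 0.183] [559.5 257. ] [72.  82.8] 74.3
side collar 56 [243. 192.] zr [0.181 0.187 0.188] mean [0.451 0.087 0.186] [450.4  87.7] [20.7 46.5] 49.1
```

Run:
```python
import cv2
a=cv2.imread("pics/scene0.png")[150:370,190:560]; b=cv2.imread("pics/side0.png")[110:450,210:450]
a=cv2.resize(a,None,fx=1.35,fy=1.35); b=cv2.resize(b,None,fx=1.25,fy=1.25)
import numpy as np
c=np.zeros((max(a.shape[0],b.shape[0]),a.shape[1]+b.shape[1],3),np.uint8); c[:a.shape[0],:a.shape[1]]=a;c[:b.shape[0],a.shape[1]:]=b
cv2.imwrite("pics/crop.png",c);print(c.shape)
```

```text
(425, 800, 3)
```

View pics/wrist0.png

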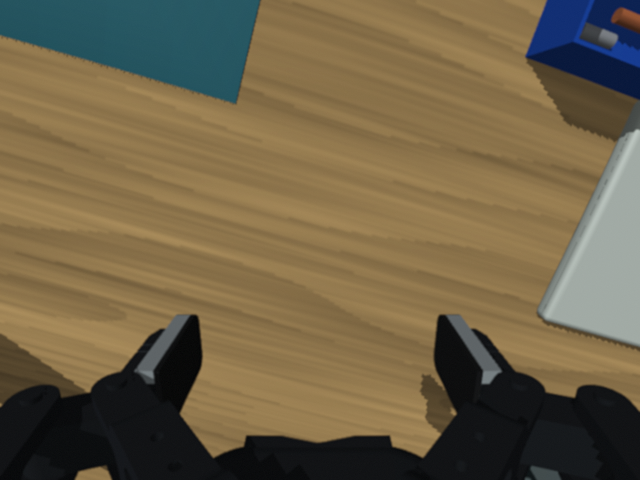

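The wrist view shows only bench and the mat's corner, with the fingers at about (180,350) and (455,350). Positions found: stray ≈ (0.499,-0.355), cup origin ≈ (0.625,-0.159) yaw ≈ 70°, bin origin ≈ (0.565,0.292) yaw ≈ 72°. I'll write a move planner and estimate the cell's axis.

```bash
cat >> h.py <<'E'
from scipy.spatial.transform import Rotation as Ro
def plan(pos,R=None,ref=None):
    s=arm.get_state() if ref is None else dict(eef_pos=ref[0],tcp_rot=ref[1]); A=np.array(s["tcp_rot"]); R=A if R is None else np.array(R)
    dp=A.T@(np.array(pos)-s["eef_pos"])*1000; rv=Ro.from_matrix(A.T@R).as_rotvec()
    print("dp",dp.round(1).tolist(),"rv",rv.round(3).tolist(),"rows>=",round(max(np.linalg.norm(dp)/50,np.degrees(np.linalg.norm(rv))/8.59),1))
def down(yaw): # tool z down, tool x at yaw
    c,s=np.cos(np.radians(yaw)),np.sin(np.radians(yaw)); return np.array([[c,s,0],[s,-c,0],[0,0,-1.]])
def redcell(name,im,near,rad=.04,z=.009,st=None):
    c=cam(name,st); hsv=cv2.cvtColor(im,cv2.COLOR_RGB2HSV).astype(int)
    m=((hsv[...,0]<6)|(hsv[...,0]>174))&(hsv[...,1]>130)&(hsv[...,2]>60)
    v,u=np.nonzero(m); X=onplane(c,np.c_[u,v],z); k=np.hypot(*(X[:,:2]-near).T)<rad
    X=X[k]; w,V=np.linalg.eigh(np.cov(X[:,:2].T)); a=V[:,1]
    bb=cv2.minAreaRect(X[:,:2].astype(np.float32)*1000)
    print(name,k.sum(),"mean",X.mean(0).round(4),"axisdeg",round(np.degrees(np.arctan2(a[1],a[0]))%180,1),"sd",np.sqrt(w).round(4),"box",bb,"px",u[k].mean().round(),v[k].mean().round())
E
python3 - <<'E'
from h import *
for n in ["scene","side"]:
    redcell(n,np.load(n+"0.npz")["im"],(.499,-.355))
s=arm.get_state(); plan((.499,-.355,.17))
E
```

```text
scene 22 mean [ 0.4947 -0.359   0.009 ] axisdeg 37.7 sd [0.0035 0.0057] box ((494.28009033203125, -359.01727294921875), (20.959461212158203, 9.810918807983398), 41.038551330566406) px 230.0 198.0
side 78 mean [ 0.4976 -0.3532  0.009 ] axisdeg 45.6 sd [0.0039 0.0057] box ((497.9376220703125, -352.6041564941406), (19.94845962524414, 13.190552711486816), 44.23924255371094) px 331.0 420.0
dp [377.2, -191.9, 60.6] rv [0.0, 0.0, 0.0] rows>= 8.6
```

```bash
python3 -m creep '[{"delta_pos":[377,-192,60],"rotation":[0,0,-0.46],"jaw":0.2},{"delta_pos":[377,-192,60],"rotation":[0,0,-0.46],"jaw":0.2},{"delta_pos":[377,-192,60],"rotation":[0,0,-0.46],"jaw":0.2},{"delta_pos":[377,-192,60],"rotation":[0,0,-0.46],"jaw":0.2},{"delta_pos":[377,-192,60],"rotation":[0,0,-0.46],"jaw":0.2},{"delta_pos":[377,-192,60],"rotation":[0,0,-0.46],"jaw":0.2},{"delta_pos":[377,-192,60],"rotation":[0,0,-0.46],"jaw":0.2},{"delta_pos":[377,-192,60],"rotation":[0,0,-0.46],"jaw":0.2},{"delta_pos":[377,-192,60],"rotation":[0,0,-0.46],"jaw":0.2},{"delta_pos":[377,-192,60],"rotation":[0,0,-0.46],"jaw":0.2},{"delta_pos":[377,-192,60],"rotation":[0,0,-0.46],"jaw":0.2},{"delta_pos":[377,-192,60],"rotation":[0,0,-0.46],"jaw":0.2}]' 30
python3 - <<'E'
from h import *
s=arm.get_state(); im,d=arm.grab_frame("wrist"); cv2.imwrite("pics/w1.png",im[:,:,::-1])
redcell("wrist",im,(.499,-.355),st=s); print(s["q"].round(3))
plan((.499,-.355,.04),down(43))
E
```

```text
t: 1.35
eef_pos: [0.4983, -0.3563, 0.1712]
tcp_rot: [[0.733, 0.68, -0.0], [0.68, -0.733, -0.0], [-0.0, -0.0, -1.0]]
wrist_force: [-0.7, 0.1, 0.9]
grip_width: 0.0511
wrist 410 mean [ 0.4972 -0.3537  0.009 ] axisdeg 44.9 sd [0.0039 0.0058] box ((497.6566467285156, -353.0559387207031), (20.852882385253906, 13.33462905883789), 43.05262756347656) px 315.0 223.0
[-6.610e-01  1.910e-01  1.806e+00 -1.000e-03  1.144e+00  1.620e-01]
dp [1.7, -0.6, 131.4] rv [0.0, 0.0, -0.003] rows>= 2.6
```

View pics/w1.png

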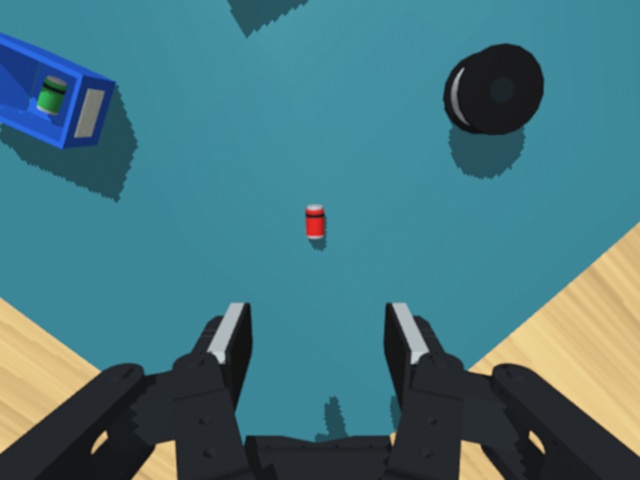

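The wrist view shows the cell at (315,222), its axis along the image vertical and so square to the jaws. Descending to grasp.

```bash
python3 -m creep '[{"delta_pos":[2,-2.5,45],"rotation":[0,0,0],"jaw":0},{"delta_pos":[2,-2.5,90],"rotation":[0,0,0],"jaw":0},{"delta_pos":[2,-2.5,130],"rotation":[0,0,0],"jaw":0},{"delta_pos":[2,-2.5,155],"rotation":[0,0,0],"jaw":0},{"delta_pos":[2,-2.5,166],"rotation":[0,0,0],"jaw":0},{"delta_pos":[2,-2.5,166],"rotation":[0,0,0],"jaw":0},{"delta_pos":[2,-2.5,166],"rotation":[0,0,0],"jaw":-1},{"delta_pos":[2,-2.5,166],"rotation":[0,0,0],"jaw":-1},{"delta_pos":[2,-2.5,166],"rotation":[0,0,0],"jaw":-1},{"delta_pos":[2,-2.5,166],"rotation":[0,0,0],"jaw":-1},{"delta_pos":[2,-2.5,166],"rotation":[0,0,0],"jaw":-1},{"delta_pos":[2,-2.5,166],"rotation":[0,0,0],"jaw":-1}]' 30
python3 - <<'E'
from h import *
s=arm.get_state(); print(s["eef_pos"],s["grip_width"],s["t"],s["wrist_force"])
E
```

```text
t: 2.6
eef_pos: [0.5003, -0.3539, 0.0076]
tcp_rot: [[0.732, 0.681, 0.003], [0.681, -0.732, -0.003], [0.0, 0.004, -1.0]]
wrist_force: [-0.9, -0.4, 5.9]
grip_width: 0.0128
[ 0.50025305 -0.35389839  0.00762887] 0.012781974765892242 2.6 [-0.91022603 -0.40053842  5.93380863]
```

```bash
python3 -m creep '[{"delta_pos":[0,0,0],"rotation":[0,0,0],"jaw":-1},{"delta_pos":[0,0,-10],"rotation":[0,0,0],"jaw":-1},{"delta_pos":[0,0,-40],"rotation":[0,0,0],"jaw":-1},{"delta_pos":[0,0,-80],"rotation":[0,0,0],"jaw":-1},{"delta_pos":[0,0,-115],"rotation":[0,0,0],"jaw":-1},{"delta_pos":[0,0,-115],"rotation":[0,0,0],"jaw":-1}]'
python3 - <<'E'
from h import *
s=arm.get_state(); im,d=arm.grab_frame("wrist"); cv2.imwrite("pics/w2.png",im[220:,:,::-1])
print(s["grip_width"])
a=np.radians(69.8); ux=np.array([np.cos(a),np.sin(a),0]); o=np.array([.625,-.159,0])
plan(o+ux*.006+[0,0,.13],down(69.8-90))
E
```

```text
t: 3.2
eef_pos: [0.5025, -0.355, 0.1276]
tcp_rot: [[0.732, 0.681, 0.01], [0.681, -0.732, -0.007], [0.002, 0.012, -1.0]]
wrist_force: [0.8, -1.0, -0.1]
grip_width: 0.0124
0.012400574199284049
dp [228.8, -61.0, -5.4] rv [0.006, -0.005, 1.102] rows>= 7.3
```

View pics/w2.png

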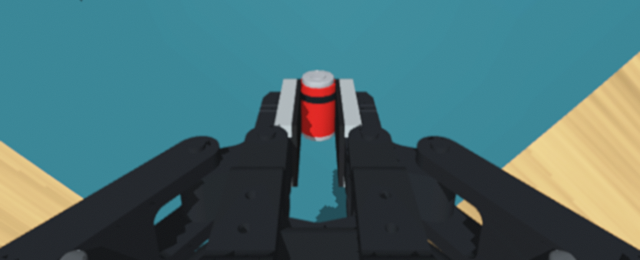

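The cell is held between the pads, around (318,105) in the crop. Next, move over the cup, turning so that the cell lies across it.

```bash
python3 -m creep '[{"delta_pos":[229,-61,-5],"rotation":[0,0,1.1],"jaw":-1},{"delta_pos":[229,-61,-5],"rotation":[0,0,1.1],"jaw":-1},{"delta_pos":[229,-61,-5],"rotation":[0,0,1.1],"jaw":-1},{"delta_pos":[229,-61,-5],"rotation":[0,0,1.1],"jaw":-1},{"delta_pos":[229,-61,-5],"rotation":[0,0,1.1],"jaw":-1},{"delta_pos":[229,-61,-5],"rotation":[0,0,1.1],"jaw":-1},{"delta_pos":[229,-61,-5],"rotation":[0,0,1.1],"jaw":-1},{"delta_pos":[229,-61,-5],"rotation":[0,0,1.1],"jaw":-1},{"delta_pos":[229,-61,-5],"rotation":[0,0,1.1],"jaw":-1},{"delta_pos":[229,-61,-5],"rotation":[0,0,1.1],"jaw":-1},{"delta_pos":[229,-61,-5],"rotation":[0,0,1.1],"jaw":-1}]'
cat > cup.py <<'E'
from h import *
def cuptop(im,d,c,label=""):
    hsv=cv2.cvtColor(im,cv2.COLOR_RGB2HSV).astype(int); v,u=np.mgrid[:480,:640]
    P=deproj(c,d,np.c_[u.ravel(),v.ravel()]).reshape(480,640,3)
    m=(hsv[...,0]>5)&(hsv[...,0]<18)&(hsv[...,1]>170)&(hsv[...,2]>70)&(P[...,2]>.003)&(P[...,2]<.06)&(np.hypot(P[...,0]-.627,P[...,1]+.155)<.09)
    Q=P[m]; T=Q[Q[:,2]>.0405]
    for k,X in(("all",Q),("top",T)):
        b=cv2.minAreaRect(X[:,:2].astype(np.float32)*1000); print(label,k,len(X),np.round(b[0],1),np.round(b[1],1),round(b[2],1),X[:,2].max().round(4))
    return Q
E
python3 - <<'E'
from cup import *
s=arm.get_state(); im,d=arm.grab_frame("wrist"); cv2.imwrite("pics/w3.png",im[:,:,::-1]);print(s["grip_width"],s["q"].round(2))
cuptop(im,d,cam("wrist",s),"wrist")
im,d=arm.grab_frame("side");cuptop(im,d,cam("side"),"side")
E
```

```text
t: 4.35
eef_pos: [0.6244, -0.1518, 0.1246]
tcp_rot: [[0.939, -0.343, -0.001], [-0.343, -0.939, 0.0], [-0.001, 0.0, -1.0]]
wrist_force: [-0.6, -0.8, 1.2]
grip_width: 0.0127
0.012738341964356997 [-0.28  0.29  1.78  0.    1.08  1.64]
wrist all 12714 [ 627.8 -152.7] [94.3 50.9] 69.4 0.0489
wrist top 2854 [ 626.7 -155.8] [87.5 50.9] 69.2 0.0489
side all 840 [ 624.4 -154.8] [96.4 48.7] 69.9 0.0494
side top 164 [ 622.3 -161.1] [83.  48.7] 69.5 0.0494
```

View pics/w3.png

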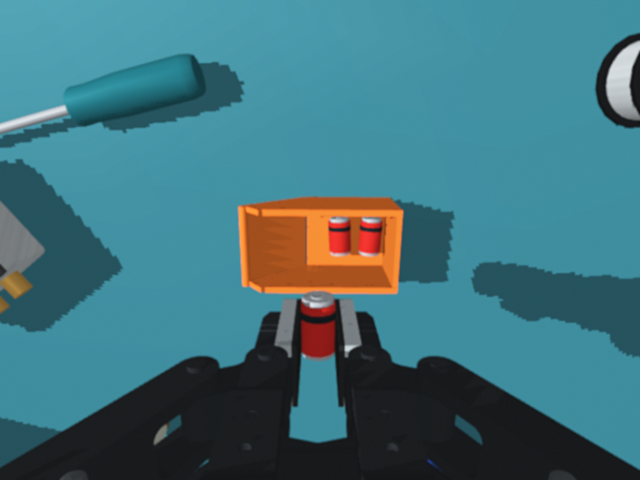

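The wrist view shows the cup with its lip at (243,247) on the left and two red cells in the back right part, around (340,237) and (370,237). The held cell lies across, at (318,325). Refined cup origin is (0.626,-0.1575), yaw 69.4°. Lowering and releasing.

```bash
python3 -m creep '[{"delta_pos":[3.5,0,40],"rotation":[0,0,0],"jaw":-1},{"delta_pos":[3.5,0,70],"rotation":[0,0,0],"jaw":-1},{"delta_pos":[3.5,0,88],"rotation":[0,0,0],"jaw":-1},{"delta_pos":[3.5,0,95],"rotation":[0,0,0],"jaw":-1},{"delta_pos":[3.5,0,95],"rotation":[0,0,0],"jaw":-1},{"delta_pos":[3.5,0,95],"rotation":[0,0,0],"jaw":-0.38},{"delta_pos":[3.5,0,95],"rotation":[0,0,0],"jaw":-0.38},{"delta_pos":[3.5,0,95],"rotation":[0,0,0],"jaw":-0.38},{"delta_pos":[3.5,0,70],"rotation":[0,0,0],"jaw":-0.38},{"delta_pos":[3.5,0,30],"rotation":[0,0,0],"jaw":-0.38},{"delta_pos":[3.5,0,-10],"rotation":[0,0,0],"jaw":-0.38},{"delta_pos":[3.5,0,-10],"rotation":[0,0,0],"jaw":-0.38}]'
python3 - <<'E'
from cup import *
s=arm.get_state(); im,d=arm.grab_frame("wrist"); cv2.imwrite("pics/w4.png",im[150:400,150:500,::-1]);print(s["grip_width"])
cuptop(im,d,cam("wrist",s),"wrist")
E
```

```text
t: 5.65
eef_pos: [0.6336, -0.1545, 0.1442]
tcp_rot: [[0.939, -0.344, 0.014], [-0.344, -0.939, -0.004], [0.015, -0.001, -1.0]]
wrist_force: [0.9, -0.2, 0.8]
grip_width: 0.0264
0.026378998196027837
wrist all 9992 [ 627.8 -152.8] [94.2 51. ] 69.5 0.0489
wrist top 2415 [ 626.6 -156.1] [87.2 51. ] 69.2 0.0489
```

View pics/w4.png

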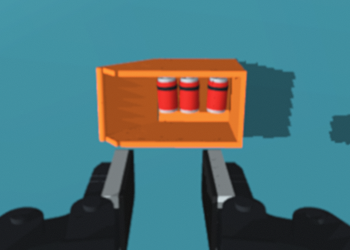

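All three red cells now lie across the cup, at crop positions (167,95), (189,95) and (217,95). The cup has not moved. Next, compute the grasp and tipping waypoints.

```bash
cat > way.py <<'E'
from h import *
AL=np.radians(40); ZT=.158
def u(yaw): a=np.radians(yaw); return np.array([np.cos(a),np.sin(a),0])
def Rcup(yaw,th): # cup tipped lip-down by th deg
    return Ro.from_euler("ZY",[yaw,th],degrees=True).as_matrix()
Rct=np.array([[np.cos(AL),0,np.sin(AL)],[0,-1,0],[np.sin(AL),0,-np.cos(AL)]]) # tool in cup
GP=np.array([-.024,0,.032]); TCPc=GP+.023*Rct[:,2]
CO=np.array([.626,-.1575,.002]); CY=69.4
BO=np.array([.566,.2925,0]); BY=72.; LIP=np.array([.050,0,.033])
def graspP(back=0,up=0,tc=TCPc):
    R=Rcup(CY,0); T=R@Rct; return CO+R@tc-back*T[:,2]+[0,0,up],T
def tipP(th,lx,lz,tc=TCPc,Rc=Rct): # lip at lx from hinge, lz above lid top
    R=Rcup(BY,th); lip=BO+u(BY)*(lx-.070)+[0,0,ZT+lz]; return lip+R@(tc-LIP),R@Rc
E
python3 - <<'E'
from way import *
A=graspP(.1); print(A[0]); plan(*A); B=graspP(); print(B[0]); plan(*B,ref=A)
for a in [(0,-.03,.12),(38,.033,.012),(75,.033,-.015)]: print(a,tipP(*a)[0].round(3))
c=cam("side"); print("spool",onplane(c,[(418,392)],.036), "att",onplane(c,[(355,210)],.06))
E
```

```text
[ 0.60014152 -0.22629536  0.09298542]
dp [-5.3, 78.8, 48.0] rv [0.55, 0.54, -1.49] rows>= 11.2
[ 0.62275747 -0.16612662  0.01638098]
dp [-0.0, 0.0, 100.0] rv [0.0, 0.0, 0.0] rows>= 2.0
(0, -0.03, 0.12) [0.517 0.141 0.259]
(38, 0.033, 0.012) [0.537 0.202 0.192]
(75, 0.033, -0.015) [0.544 0.226 0.195]
spool [[ 0.65440042 -0.36387282  0.036     ]] att [[0.71157381 0.09334529 0.06      ]]
```

```bash
python3 -m creep '[{"delta_pos":[-5,79,48],"rotation":[0.55,0.54,-1.49],"jaw":0.9},{"delta_pos":[-5,79,48],"rotation":[0.55,0.54,-1.49],"jaw":0.9},{"delta_pos":[-5,79,48],"rotation":[0.55,0.54,-1.49],"jaw":0.9},{"delta_pos":[-5,79,48],"rotation":[0.55,0.54,-1.49],"jaw":0.9},{"delta_pos":[-5,79,48],"rotation":[0.55,0.54,-1.49],"jaw":0.9},{"delta_pos":[-5,79,48],"rotation":[0.55,0.54,-1.49],"jaw":0.9},{"delta_pos":[-5,79,48],"rotation":[0.55,0.54,-1.49],"jaw":0.9},{"delta_pos":[-5,79,48],"rotation":[0.55,0.54,-1.49],"jaw":0.9},{"delta_pos":[-5,79,48],"rotation":[0.55,0.54,-1.49],"jaw":0.9},{"delta_pos":[-5,79,48],"rotation":[0.55,0.54,-1.49],"jaw":0.9},{"delta_pos":[-5,79,48],"rotation":[0.55,0.54,-1.49],"jaw":0.9},{"delta_pos":[-5,79,48],"rotation":[0.55,0.54,-1.49],"jaw":0.9}]'
python3 -m creep '[{"delta_pos":[0,0,0],"rotation":[0,0,0],"jaw":0.9},{"delta_pos":[0,0,0],"rotation":[0,0,0],"jaw":0.9},{"delta_pos":[0,0,0],"rotation":[0,0,0],"jaw":0.9}]'
python3 - <<'E'
from way import *
print(arm.get_state()["q"].round(2))
A=graspP(.1);plan(*A);plan(*graspP())
E
```

```text
t: 6.9
eef_pos: [0.5954, -0.2256, 0.0859]
tcp_rot: [[0.272, 0.937, 0.217], [0.715, -0.348, 0.606], [0.644, -0.01, -0.765]]
wrist_force: [0.5, -0.1, -0.2]
grip_width: 0.0811
t: 7.2
eef_pos: [0.5961, -0.2249, 0.0871]
tcp_rot: [[0.277, 0.936, 0.219], [0.715, -0.353, 0.604], [0.642, -0.011, -0.767]]
wrist_force: [-1.0, -0.4, -0.4]
grip_width: 0.081
[-0.73  0.48  1.77  0.67  1.28 -0.69]
dp [3.9, 4.2, -4.4] rv [-0.008, 0.001, -0.008] rows>= 0.1
dp [4.0, 5.0, 95.6] rv [-0.008, 0.001, -0.008] rows>= 1.9
```

```bash
python3 -m creep '[{"delta_pos":[4,4.5,40],"rotation":[-0.008,0,-0.008],"jaw":0.9},{"delta_pos":[4,4.5,70],"rotation":[-0.008,0,-0.008],"jaw":0.9},{"delta_pos":[4,5,88],"rotation":[-0.008,0,-0.008],"jaw":0.9},{"delta_pos":[4,5,95],"rotation":[-0.008,0,-0.008],"jaw":0.9},{"delta_pos":[4,5,95],"rotation":[-0.008,0,-0.008],"jaw":0.9},{"delta_pos":[4,5,95],"rotation":[-0.008,0,-0.008],"jaw":0.9},{"delta_pos":[4,5,95],"rotation":[-0.008,0,-0.008],"jaw":0.9}]'
python3 - <<'E'
from cup import *
from way import *
plan(*graspP())
s=arm.get_state()
im,d=arm.grab_frame("wrist");cv2.imwrite("pics/w5.png",im[:,:,::-1])
im,d=arm.grab_frame("side");cuptop(im,d,cam("side"),"side");cv2.imwrite("pics/s5.png",im[:,:,::-1])
E
```

```text
t: 7.9
eef_pos: [0.6238, -0.1685, 0.0183]
tcp_rot: [[0.267, 0.936, 0.229], [0.719, -0.352, 0.6], [0.642, 0.004, -0.767]]
wrist_force: [1.0, -0.3, 1.2]
grip_width: 0.0812
dp [0.1, -1.8, 2.6] rv [0.003, 0.001, 0.003] rows>= 0.1
side all 340 [ 629.4 -140.4] [64.  47.5] 69.5 0.0489
side top 31 [ 624.9 -148.8] [50. 47.] 62.6 0.0489
```

View pics/w5.png

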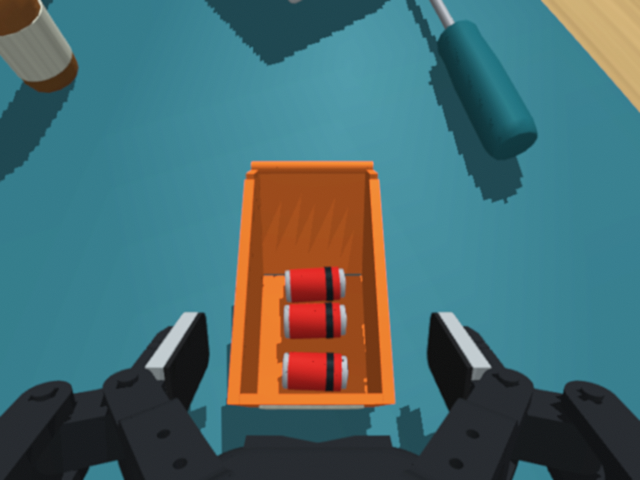

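The wrist view shows the cup straddled: left finger (180,345), right finger (455,345), cup midline at x = 311, cells at (315,283), (315,320) and (315,370). Closing, after a 2 mm correction.

```bash
python3 -m creep '[{"delta_pos":[0,-2,2.5],"rotation":[0,0,0],"jaw":0.9},{"delta_pos":[0,-2,2.5],"rotation":[0,0,0],"jaw":0.9},{"delta_pos":[0,-2,2.5],"rotation":[0,0,0],"jaw":0.4},{"delta_pos":[0,-2,2.5],"rotation":[0,0,0],"jaw":0.2},{"delta_pos":[0,-2,2.5],"rotation":[0,0,0],"jaw":0},{"delta_pos":[0,-2,2.5],"rotation":[0,0,0],"jaw":0},{"delta_pos":[0,-2,2.5],"rotation":[0,0,0],"jaw":0},{"delta_pos":[0,-2,2.5],"rotation":[0,0,0],"jaw":0}]' 40
python3 - <<'E'
from way import *
s=arm.get_state(); np.savez("grasp.npz",p=s["eef_pos"],R=s["tcp_rot"]); print(s["eef_pos"],s["grip_width"],s["wrist_force"])
A=(s["eef_pos"]+[0,0,.24],s["tcp_rot"]); plan(*A)
R=Rcup(CY,0).T; tc=R@(s["eef_pos"]-CO); Rc=R@s["tcp_rot"]; print("tc",tc.round(4),TCPc.round(4))
p,T=tipP(0,-.01,.10,tc,Rc); print(p); plan(p,T,ref=A)
E
```

```text
t: 8.8
eef_pos: [0.6218, -0.165, 0.0152]
tcp_rot: [[0.268, 0.936, 0.227], [0.718, -0.351, 0.601], [0.642, 0.002, -0.767]]
wrist_force: [0.6, -0.9, 1.8]
grip_width: 0.0496
[ 0.62176933 -0.16500108  0.01515967] 0.04955039558950429 [ 0.56863739 -0.91765648  1.832197  ]
dp [154.1, 0.5, -184.0] rv [0.0, 0.0, 0.0] rows>= 4.8
tc [-0.0085  0.0013  0.0132] [-0.0092  0.      0.0144]
[0.52194175 0.16117738 0.23815967]
dp [196.6, -208.0, 186.4] rv [0.029, 0.0, -0.035] rows>= 6.8
```

```bash
python3 -m creep '[{"delta_pos":[6,0,-8],"rotation":[0,0,0],"jaw":0},{"delta_pos":[19,0,-23],"rotation":[0,0,0],"jaw":0},{"delta_pos":[42,0,-50],"rotation":[0,0,0],"jaw":0},{"delta_pos":[67,0,-80],"rotation":[0,0,0],"jaw":0},{"delta_pos":[93,0,-111],"rotation":[0,0,0],"jaw":0},{"delta_pos":[119,0,-142],"rotation":[0,0,0],"jaw":0},{"delta_pos":[142,0,-170],"rotation":[0,0,0],"jaw":0},{"delta_pos":[154,0,-184],"rotation":[0,0,0],"jaw":0},{"delta_pos":[154,0,-184],"rotation":[0,0,0],"jaw":0},{"delta_pos":[154,0,-184],"rotation":[0,0,0],"jaw":0}]'
cat >> way.py <<'E'
G=np.load("grasp.npz") if __import__("os").path.exists("grasp.npz") else None
if G is not None:
    _R=Rcup(CY,0).T; tc=_R@(G["p"]-CO); Rc=_R@G["R"]
E
python3 - <<'E'
from way import *
s=arm.get_state();print(s["grip_width"],s["q"].round(2))
plan(*tipP(0,-.01,.10,tc,Rc))
im,d=arm.grab_frame("wrist");cv2.imwrite("pics/w6.png",im[:,:,::-1])
E
```

```text
t: 9.8
eef_pos: [0.6206, -0.1647, 0.2542]
tcp_rot: [[0.268, 0.937, 0.226], [0.718, -0.35, 0.601], [0.642, 0.001, -0.767]]
wrist_force: [-0.1, 0.3, -1.7]
grip_width: 0.0496
0.04959521135165223 [-0.64  0.27  1.7   0.67  1.43 -0.47]
dp [197.4, -206.6, 185.9] rv [0.028, 0.001, -0.035] rows>= 6.8
```

```bash
python3 -m creep '[{"delta_pos":[9,-9,8],"rotation":[0.001,0,-0.002],"jaw":0},{"delta_pos":[26,-27,25],"rotation":[0.004,0,-0.005],"jaw":0},{"delta_pos":[48,-50,45],"rotation":[0.007,0,-0.009],"jaw":0},{"delta_pos":[71,-74,67],"rotation":[0.01,0,-0.013],"jaw":0},{"delta_pos":[95,-99,89],"rotation":[0.014,0,-0.017],"jaw":0},{"delta_pos":[119,-124,112],"rotation":[0.017,0,-0.021],"jaw":0},{"delta_pos":[142,-148,134],"rotation":[0.02,0,-0.025],"jaw":0},{"delta_pos":[164,-171,154],"rotation":[0.023,0,-0.029],"jaw":0},{"delta_pos":[182,-190,171],"rotation":[0.026,0,-0.032],"jaw":0},{"delta_pos":[193,-202,182],"rotation":[0.028,0,-0.035],"jaw":0},{"delta_pos":[197,-206,186],"rotation":[0.028,0,-0.035],"jaw":0},{"delta_pos":[197,-206,186],"rotation":[0.028,0,-0.035],"jaw":0}]'
python3 - <<'E'
from way import *
s=arm.get_state();print(s["grip_width"],s["q"].round(2))
plan(*tipP(0,-.01,.10,tc,Rc)); plan(*tipP(36,.020,.025,tc,Rc))
im,d=arm.grab_frame("wrist");cv2.imwrite("pics/w6.png",im[:,:,::-1])
c=cam("wrist",s); v,u_=np.mgrid[:480,:640]; P=deproj(c,d,np.c_[u_.ravel(),v.ravel()]).reshape(480,640,3)
hsv=cv2.cvtColor(im,cv2.COLOR_RGB2HSV).astype(int)
for n,m in(("lid",(abs(P[...,2]-.157)<.008)&(P[...,1]>.19)&(hsv[...,1]<90)),("collar",(abs(P[...,2]-.184)<.005)&(P[...,1]>.19)&(hsv[...,1]<90)),("yel",(hsv[...,0]>22)&(hsv[...,0]<33)&(hsv[...,1]>150)&(P[...,2]>.12))):
    Q=P[m]; L=(Q-BO)[:,:2]@np.array([u(BY)[:2],u(BY+90)[:2]]).T
    print(n,len(Q),"binx",np.percentile(L[:,0],[1,99]).round(4),"biny",np.percentile(L[:,1],[1,99]).round(4),"z",np.median(Q[:,2]).round(4),cv2.minAreaRect(Q[:,:2].astype(np.float32)*1000))
E
```

```text
t: 11.05
eef_pos: [0.5214, 0.1618, 0.237]
tcp_rot: [[0.235, 0.952, 0.197], [0.73, -0.307, 0.611], [0.642, -0.0, -0.767]]
wrist_force: [0.2, 0.2, -0.6]
grip_width: 0.0495
0.049547374377213585 [-0.17 -0.1   2.14  0.78  1.13 -0.21]
dp [0.4, 0.7, -1.2] rv [-0.003, 0.001, -0.0] rows>= 0.0
dp [-0.6, 0.8, 46.0] rv [-0.001, -0.628, 0.0] rows>= 4.2
lid 16201 binx [-0.0762  0.0761] biny [-0.065   0.0677] z 0.1586 ((565.8259887695312, 296.297119140625), (162.75863647460938, 134.7896270751953), 72.17929077148438)
collar 2885 binx [-0.0687  0.0015] biny [-0.0455  0.0484] z 0.1843 ((554.1895751953125, 260.96728515625), (71.49661254882812, 94.60911560058594), 72.06352996826172)Traceback (most recent call last):
  File "<stdin>", line 9, in <module>
    return _quantile_unchecked(
        a, q, axis, out, overwrite_input, method, keepdims, weights)
    return _ureduce(a,
                    func=_quantile_ureduce_func,
    ...<5 lines>...
                    overwrite_input=overwrite_input,
                    method=method)
    r = func(a, **kwargs)
    result = _quantile(arr,
                       quantiles=q,
    ...<2 lines>...
                       out=out,
                       weights=wgt)
    slices_having_nans = np.isnan(arr[-1, ...])
                                  ~~~^^^^^^^^^
IndexError: index -1 is out of bounds for axis 0 with size 0
```

View pics/w6.png

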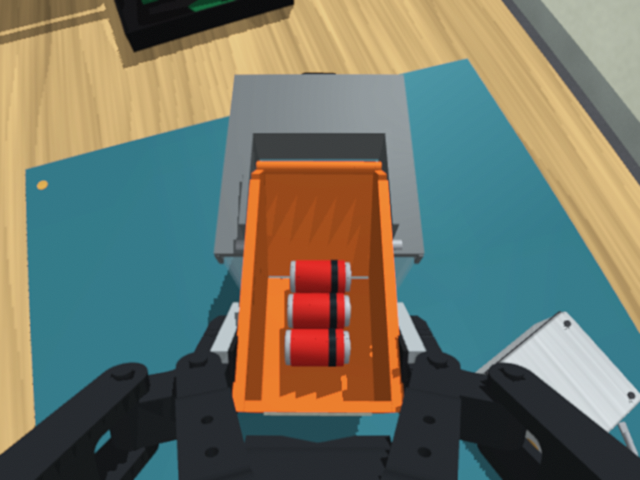

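The wrist view shows the cup upright and held, with cells at (320,275), (319,310) and (317,347). The lip is at (318,165), centred before the inlet, whose sides are at x ≈ 252 and 387. Tip to 36° and place the lip above the flap.

```bash
sed -i 's/BO=np.array(\[.566,.2925,0\])/BO=np.array([.5647,.293,0])/' way.py
python3 - <<'E'
from way import *
plan(*tipP(20,.005,.06,tc,Rc)); A=tipP(36,.030,.014,tc,Rc); plan(*A)
for a in [(45,.031,.008),(55,.032,.000),(65,.033,-.008),(75,.033,-.016)]: plan(*tipP(*a,tc,Rc),ref=A)
E
```

```text
dp [-2.5, -1.8, 21.5] rv [-0.0, -0.349, -0.0] rows>= 2.3
dp [0.2, -1.8, 61.6] rv [0.0, -0.628, -0.001] rows>= 4.2
dp [4.8, 0.0, -2.7] rv [0.0, -0.157, -0.0] rows>= 1.0
dp [11.4, 0.0, -3.4] rv [0.001, -0.332, -0.0] rows>= 2.2
dp [19.5, 0.0, -3.0] rv [0.001, -0.506, -0.0] rows>= 3.4
dp [27.8, 0.1, -1.1] rv [0.001, -0.681, -0.001] rows>= 4.5
```

```bash
python3 -m creep '[{"delta_pos":[-1,-1,7],"rotation":[0,-0.12,0],"jaw":0},{"delta_pos":[-2,-2,14],"rotation":[0,-0.23,0],"jaw":0},{"delta_pos":[-2.5,-2,21.5],"rotation":[0,-0.35,0],"jaw":0},{"delta_pos":[-2,-2,32],"rotation":[0,-0.42,0],"jaw":0},{"delta_pos":[-1.5,-2,43],"rotation":[0,-0.5,0],"jaw":0},{"delta_pos":[-0.5,-2,53],"rotation":[0,-0.57,0],"jaw":0},{"delta_pos":[0,-2,61.5],"rotation":[0,-0.63,0],"jaw":0},{"delta_pos":[0,-2,61.5],"rotation":[0,-0.63,0],"jaw":0},{"delta_pos":[0,-2,61.5],"rotation":[0,-0.63,0],"jaw":0}]'
python3 - <<'E'
from way import *
s=arm.get_state();print(s["grip_width"],s["q"].round(2))
for a in [(36,.030,.014),(45,.031,.008),(55,.032,.000),(65,.033,-.008),(75,.033,-.016)]: plan(*tipP(*a,tc,Rc))
im,d=arm.grab_frame("wrist");cv2.imwrite("pics/w7.png",im[:,:,::-1])
im,d=arm.grab_frame("side");cv2.imwrite("pics/s7.png",cv2.resize(im[90:250,180:350,::-1],None,fx=3,fy=3))
E
```

```text
t: 12.0
eef_pos: [0.5337, 0.1984, 0.1908]
tcp_rot: [[0.308, 0.951, 0.022], [0.949, -0.309, 0.064], [0.067, 0.001, -0.998]]
wrist_force: [-0.3, 0.1, -0.9]
grip_width: 0.0494
0.049419220679954225 [0.28 0.07 1.91 0.06 1.13 0.57]
dp [0.5, -1.1, 0.5] rv [0.0, 0.002, -0.001] rows>= 0.0
dp [5.3, -1.1, -2.2] rv [0.001, -0.156, -0.002] rows>= 1.0
dp [11.9, -1.1, -2.9] rv [0.001, -0.33, -0.002] rows>= 2.2
dp [20.0, -1.1, -2.5] rv [0.001, -0.505, -0.002] rows>= 3.4
dp [28.3, -1.1, -0.7] rv [0.001, -0.679, -0.002] rows>= 4.5
```

View pics/w7.png

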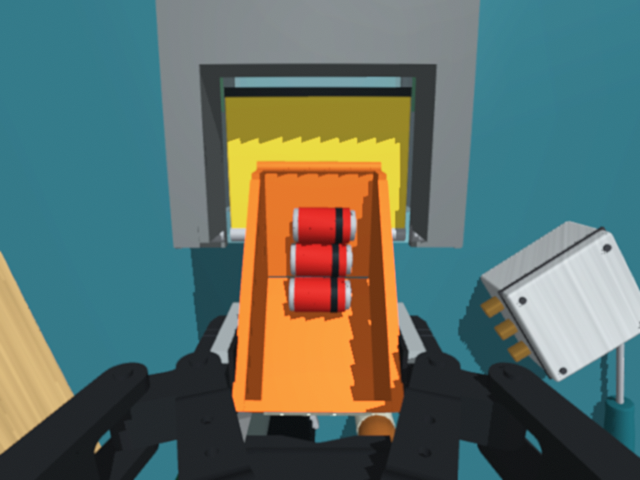

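The wrist view shows the lip at (320,165) centred over the yellow flap, which spans columns 227–410, with the three cells resting in the cup. Now press and tip.

```bash
python3 -m creep '[{"delta_pos":[5.5,-1,-2],"rotation":[0,-0.15,0],"jaw":0},{"delta_pos":[12,-1,-3],"rotation":[0,-0.3,0],"jaw":0},{"delta_pos":[17,-1,-3],"rotation":[0,-0.43,0],"jaw":0},{"delta_pos":[22,-1,-2],"rotation":[0,-0.56,0],"jaw":0},{"delta_pos":[28,-1,-1],"rotation":[0,-0.68,0],"jaw":0},{"delta_pos":[28,-1,-1],"rotation":[0,-0.68,0],"jaw":0},{"delta_pos":[28,-1,-1],"rotation":[0,-0.68,0],"jaw":0},{"delta_pos":[28,-1,-1],"rotation":[0,-0.68,0],"jaw":0},{"delta_pos":[28,-1,-1],"rotation":[0,-0.68,0],"jaw":0},{"delta_pos":[28,-1,-1],"rotation":[0,-0.68,0],"jaw":0},{"delta_pos":[28,-1,-1],"rotation":[0,-0.68,0],"jaw":0}]'
python3 - <<'E'
from way import *
s=arm.get_state();print(s["grip_width"],s["wrist_force"])
plan(*tipP(75,.033,-.016,tc,Rc))
im,d=arm.grab_frame("wrist");sc,_=arm.grab_frame("scene")
np.savez("w8.npz",im=im,d=d)
a=im[40:440,100:540,::-1]; b=cv2.resize(sc[190:390,390:560,::-1],None,fx=2,fy=2)
cv2.imwrite("pics/w8.png",np.hstack([a,b[:400]]))
E
```

```text
t: 13.2
eef_pos: [0.5414, 0.2248, 0.1957]
tcp_rot: [[0.256, 0.951, -0.174], [0.778, -0.309, -0.547], [-0.574, 0.004, -0.819]]
wrist_force: [0.4, 0.5, 0.2]
grip_width: 0.0494
0.049386571104661214 [0.35483413 0.46030031 0.24717797]
dp [1.9, -0.2, 1.5] rv [0.002, -0.001, -0.005] rows>= 0.0
```

View pics/w8.png

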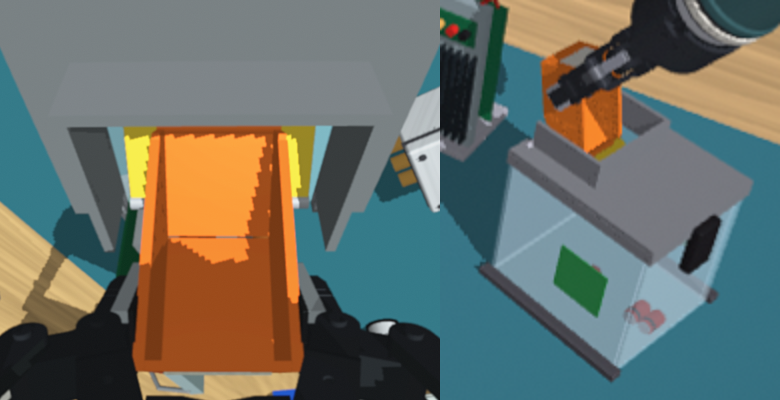

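The cup interior is empty. Through the tub, the scene crop shows a pair of red cells at (645,315) and one behind the label at (597,270). Reversing out.

Run:
```python
from way import *
for a in [(65,.032,-.004),(55,.031,.005),(36,.030,.025),(20,.005,.06),(0,-.01,.10)]: plan(*tipP(*a,tc,Rc))
```

```text
dp [-9.3, 0.0, 2.3] rv [0.002, 0.175, -0.004] rows>= 1.2
dp [-16.4, 0.0, 6.2] rv [0.002, 0.349, -0.003] rows>= 2.3
dp [-25.8, 0.0, 10.6] rv [0.002, 0.681, -0.003] rows>= 4.5
dp [-58.9, 0.1, 11.8] rv [0.002, 0.96, -0.002] rows>= 6.4
dp [-79.3, 0.1, 3.1] rv [0.002, 1.309, -0.001] rows>= 8.7
```

```bash
python3 -m creep '[{"delta_pos":[-6,0,1.5],"rotation":[0,0.1,0],"jaw":0},{"delta_pos":[-11,0,3],"rotation":[0,0.22,0],"jaw":0},{"delta_pos":[-16.5,0,6],"rotation":[0,0.35,0],"jaw":0},{"delta_pos":[-21,0,8.5],"rotation":[0,0.5,0],"jaw":0},{"delta_pos":[-26,0,10.5],"rotation":[0,0.68,0],"jaw":0},{"delta_pos":[-42,0,11],"rotation":[0,0.82,0],"jaw":0},{"delta_pos":[-59,0,12],"rotation":[0,0.96,0],"jaw":0},{"delta_pos":[-68,0,8],"rotation":[0,1.1,0],"jaw":0},{"delta_pos":[-75,0,5],"rotation":[0,1.22,0],"jaw":0},{"delta_pos":[-79,0,3],"rotation":[0,1.31,0],"jaw":0},{"delta_pos":[-79,0,3],"rotation":[0,1.31,0],"jaw":0},{"delta_pos":[-79,0,3],"rotation":[0,1.31,0],"jaw":0}]'
python3 - <<'E'
from way import *
s=arm.get_state();print(s["grip_width"])
plan(G["p"]+[0,0,.24],G["R"])
sc,_=arm.grab_frame("scene"); im,d=arm.grab_frame("wrist")
cv2.imwrite("pics/w9.png",np.hstack([im[40:440,100:540,::-1],cv2.resize(sc[190:390,390:560,::-1],None,fx=2,fy=2)]))
E
```

```text
t: 14.5
eef_pos: [0.5202, 0.1618, 0.2367]
tcp_rot: [[0.237, 0.951, 0.199], [0.73, -0.31, 0.609], [0.641, 0.001, -0.768]]
wrist_force: [-0.5, -0.7, -0.4]
grip_width: 0.0496
0.04958217091330207
dp [-202.8, 197.8, -192.9] rv [-0.028, 0.002, 0.033] rows>= 6.9
```

View pics/w9.png

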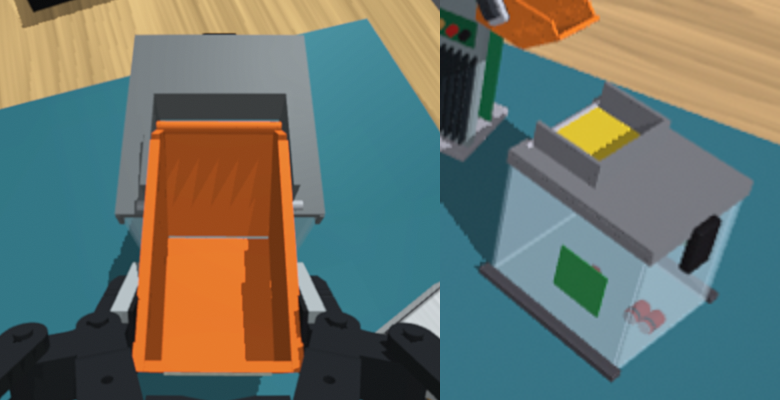

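The cup is empty, the flap at (597,133) is shut and clear, and the cells are in the tub at (645,315) and (597,270). Returning the cup.

```bash
python3 -m creep '[{"delta_pos":[-9,9,-9],"rotation":[-0.001,0,0.001],"jaw":0},{"delta_pos":[-27,26,-26],"rotation":[-0.004,0,0.004],"jaw":0},{"delta_pos":[-50,49,-48],"rotation":[-0.007,0,0.008],"jaw":0},{"delta_pos":[-75,73,-71],"rotation":[-0.01,0,0.012],"jaw":0},{"delta_pos":[-100,98,-95],"rotation":[-0.014,0,0.016],"jaw":0},{"delta_pos":[-125,122,-119],"rotation":[-0.017,0,0.02],"jaw":0},{"delta_pos":[-149,145,-142],"rotation":[-0.02,0,0.024],"jaw":0},{"delta_pos":[-171,167,-163],"rotation":[-0.024,0,0.028],"jaw":0},{"delta_pos":[-188,183,-179],"rotation":[-0.026,0,0.03],"jaw":0},{"delta_pos":[-199,194,-189],"rotation":[-0.028,0.002,0.033],"jaw":0},{"delta_pos":[-203,198,-193],"rotation":[-0.028,0.002,0.033],"jaw":0},{"delta_pos":[-203,198,-193],"rotation":[-0.028,0.002,0.033],"jaw":0}]'
python3 - <<'E'
from way import *
plan(G["p"]+[0,0,.02],G["R"]);plan(G["p"],G["R"])
E
```

```text
t: 15.8
eef_pos: [0.6235, -0.1642, 0.2554]
tcp_rot: [[0.265, 0.937, 0.226], [0.718, -0.348, 0.602], [0.643, 0.003, -0.766]]
wrist_force: [1.0, 0.8, 0.1]
grip_width: 0.0494
dp [-142.8, -2.0, 167.7] rv [-0.001, -0.001, 0.003] rows>= 4.4
dp [-155.6, -2.1, 183.0] rv [-0.001, -0.001, 0.003] rows>= 4.8
```

```bash
python3 -m creep '[{"delta_pos":[-12,0,14],"rotation":[0,0,0],"jaw":0},{"delta_pos":[-36,-0.5,42],"rotation":[0,0,0],"jaw":0},{"delta_pos":[-62,-1,73],"rotation":[0,0,0.003],"jaw":0},{"delta_pos":[-88,-1.5,103],"rotation":[0,0,0.003],"jaw":0},{"delta_pos":[-112,-2,131],"rotation":[0,0,0.003],"jaw":0},{"delta_pos":[-131,-2,154],"rotation":[0,0,0.003],"jaw":0},{"delta_pos":[-143,-2,168],"rotation":[0,0,0.003],"jaw":0},{"delta_pos":[-143,-2,168],"rotation":[0,0,0.003],"jaw":0},{"delta_pos":[-143,-2,168],"rotation":[0,0,0.003],"jaw":0}]'
python3 - <<'E'
from way import *
plan(G["p"],G["R"])
E
```

```text
t: 16.7
eef_pos: [0.6212, -0.1645, 0.0352]
tcp_rot: [[0.268, 0.936, 0.227], [0.716, -0.351, 0.603], [0.644, 0.001, -0.765]]
wrist_force: [0.1, -0.6, -0.3]
grip_width: 0.0495
dp [-13.1, 0.7, 15.1] rv [-0.001, -0.003, -0.001] rows>= 0.4
```

```bash
python3 -m creep '[{"delta_pos":[-5,0.5,6],"rotation":[0,0,0],"jaw":0},{"delta_pos":[-9,0.5,10.5],"rotation":[0,0,0],"jaw":0},{"delta_pos":[-11.5,0.5,13.5],"rotation":[0,-0.002,0],"jaw":0},{"delta_pos":[-13,0.5,15],"rotation":[0,-0.003,0],"jaw":0},{"delta_pos":[-13,0.5,15],"rotation":[0,-0.003,0],"jaw":0},{"delta_pos":[-13,0.5,15],"rotation":[0,-0.003,0],"jaw":0}]'
python3 - <<'E'
from way import *
plan(G["p"],G["R"]); print(arm.get_state()["wrist_force"])
E
```

```text
t: 17.3
eef_pos: [0.6215, -0.1657, 0.0152]
tcp_rot: [[0.269, 0.936, 0.226], [0.718, -0.351, 0.6], [0.642, 0.001, -0.767]]
wrist_force: [-0.8, 0.8, 0.1]
grip_width: 0.0492
dp [0.5, 0.0, 0.5] rv [-0.0, 0.001, -0.001] rows>= 0.0
[-0.75883311  0.77365094  0.07528331]
```

```bash
python3 -m creep '[{"delta_pos":[0,0,0.5],"rotation":[0,0,0],"jaw":0.3},{"delta_pos":[0,0,0.5],"rotation":[0,0,0],"jaw":0.6},{"delta_pos":[0,0,0.5],"rotation":[0,0,0],"jaw":0.9},{"delta_pos":[0,0,0.5],"rotation":[0,0,0],"jaw":0.9},{"delta_pos":[0,0,0.5],"rotation":[0,0,0],"jaw":0.9},{"delta_pos":[0,0,-10],"rotation":[0,0,0],"jaw":0.9},{"delta_pos":[0,0,-35],"rotation":[0,0,0],"jaw":0.9},{"delta_pos":[0,0,-70],"rotation":[0,0,0],"jaw":0.9},{"delta_pos":[0,0,-110],"rotation":[0,0,0],"jaw":0.9},{"delta_pos":[0,0,-150],"rotation":[0,0,0],"jaw":0.9},{"delta_pos":[0,0,-180],"rotation":[0,0,0],"jaw":0.9},{"delta_pos":[0,0,-180],"rotation":[0,0,0],"jaw":0.9}]'
python3 - <<'E'
from cup import *
s=arm.get_state(); print(s["grip_width"],s["qvel"].round(3))
w,d=arm.grab_frame("wrist"); cuptop(w,d,cam("wrist",s),"wrist")
im,d=arm.grab_frame("side"); cuptop(im,d,cam("side"),"side")
sc,d=arm.grab_frame("scene"); cuptop(sc,d,cam("scene"),"scene")
o=np.load("scene0.npz"); cuptop(o["im"],o["d"],cam("scene"),"scene0")
a=cv2.resize(sc[140:400,150:560,::-1],(800,507)); cv2.imwrite("pics/end.png",a)
E
```

```text
t: 18.5
eef_pos: [0.5821, -0.2784, 0.1582]
tcp_rot: [[0.267, 0.935, 0.233], [0.722, -0.354, 0.595], [0.639, 0.01, -0.77]]
wrist_force: [-0.1, -0.1, 0.8]
grip_width: 0.0809
0.0809111657147846 [ 0.035  0.03   0.068  0.014 -0.039 -0.009]
wrist all 6743 [ 626.2 -153.4] [93.8 49.9] 69.1 0.0488
wrist top 1235 [ 625.1 -156.6] [86.7 49.9] 68.8 0.0488
side all 533 [ 624.3 -151.3] [86.  47.8] 67.2 0.05
side top 70 [ 622.7 -155.3] [77.5 47.8] 67.2 0.05
scene all 932 [ 629.4 -152.1] [99.3 51.9] 69.6 0.0483
scene top 177 [ 627.7 -156. ] [91.1 50.9] 68.7 0.0483
scene0 all 889 [ 629.9 -152.8] [98.9 52.9] 69.9 0.0501
scene0 top 191 [ 628.6 -155.4] [89.4 52.1] 69.7 0.0501
```

The viewer's limit is reached, so the last check is numeric: red pixels in the cup or on the mat, and what changed since the start. Then hand in.

Run:
```python
from h import *
im,_=arm.grab_frame("scene"); o=np.load("scene0.npz")["im"]
df=(np.abs(im.astype(int)-o).max(2)>45).astype(np.uint8)
N,L,st,ce=cv2.connectedComponentsWithStats(df)
for i in range(1,N):
    if st[i,4]>=6 and ce[i][1]>130: print("diff",st[i].tolist())
def red(x,smin):
    h=cv2.cvtColor(x,cv2.COLOR_RGB2HSV).astype(int); return (((h[...,0]<5)|(h[...,0]>175))&(h[...,1]>smin)&(h[...,2]>70)).astype(np.uint8)
for n,x in(("then",o),("now",im)):
    N,L,st,ce=cv2.connectedComponentsWithStats(red(x,70)); print(n,[st[i].tolist() for i in range(1,N) if st[i,4]>4 and 180<ce[i][1]<400 and ce[i][0]>180])
s=arm.get_state(); print(s["t"],s["qvel"].round(3))
arm.job_done()
```

```text
diff [342, 118, 64, 42, 718]
diff [227, 196, 7, 10, 57]
diff [251, 246, 14, 13, 94]
diff [466, 323, 4, 3, 6]
diff [486, 340, 16, 16, 144]
then [[410, 188, 10, 6, 21], [228, 196, 6, 8, 30], [393, 202, 6, 6, 27], [252, 247, 13, 11, 73]]
now [[410, 188, 10, 6, 21], [393, 202, 6, 7, 27]]
18.7 [ 0.013  0.01   0.011 -0.001  0.    -0.001]
the job is handed in; nothing more can be done
```

The job is done and handed in at about 18.7 s of the 56 s allowed. I picked up the stray cell and put it in the orange cup. Then I pressed the bin's flap open with the cup's lip and tipped the cells in. I stood the empty cup back where it came from and released it.

What the last checks showed:
- **Cells:** no red was left in the cup or on the mat. Through the tub wall I saw two red cells side by side and part of a third behind the green label. That is fewer than three fully visible cells, but none was left anywhere else.
- **Flap:** it was shut with nothing on it in the picture taken after I withdrew the cup.
- **Cup position:** the scene camera puts it within about 1 mm and 0.3° of where it started. The wrist camera agrees to about 2 mm. The side camera differed more (about 3.5 mm and 2.7°), from a partial view, so I gave it less weight.
- **Other things:** compared with the first scene picture, only the stray's spot, the cup's contents, the tub's contents and the arm's own area had changed.

I could not view the final picture because the viewer's limit was reached, so the final check was by numbers only. My one check of the wrist force while the cup was tipped showed no sign of the gripper touching the bin.

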